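Sort full and empty stock tins by feel

TASK

Sort the three identical closed tins by how heavy they feel when lifted: full ones go into the green tray and empty ones into the yellow tray, each standing lid up flat on the tray floor. Push the green tray's sprung wire guard back, away from you, past its over-centre point until it snaps to its open stop, and leave it open. Leave the bur stand, snips and pot where they are.

Things in the scene. Friction and masses are not known exactly. Their poses are not given: they have to be found in the camera images.
- tin_a: closed round yellow tin with a plain top, 65 mm across, 23 mm high, straight sides, lid fixed on; stands upright on the worktop; origin at the centre of its underside, z up through the lid. All tins look the same; full it weighs 0.28 to 0.41 kg in all, empty 0.06 to 0.07 kg, and only the weight tells which
- tin_b: closed round yellow tin with a plain top, 65 mm across, 23 mm high, straight sides, lid fixed on; stands upright on the worktop; origin at the centre of its underside, z up through the lid. All tins look the same; full it weighs 0.28 to 0.41 kg in all, empty 0.06 to 0.07 kg, and only the weight tells which
- tin_c: closed round yellow tin with a plain top, 65 mm across, 23 mm high, straight sides, lid fixed on; stands upright on the worktop; origin at the centre of its underside, z up through the lid. All tins look the same; full it weighs 0.28 to 0.41 kg in all, empty 0.06 to 0.07 kg, and only the weight tells which
- full_tray: green fixed tray for full tins: 135 mm (x) by 158 mm (y), walls 4 mm thick, 22 mm high, floor top 4 mm above its underside. Holds two tins side by side along y (x = 0, y = -37 and +37 mm). Origin at the centre of its underside, x away from the robot towards the guard's pivots, z up. Two grey spring housings 38 mm high outside the ends of its far wall, to about 107 mm from the middle in y
- empty_tray: yellow open tray for empty tins, fixed to the worktop, same size and axes as the green one, no guard and no housings. Room for two tins side by side along its y
- guard (a joint): angle of the green tray's U-shaped wire guard: 0 = closed stop, arms slanting 50 deg up from the pivots towards the robot, bar over the tray; 1.48 = open stop, arms 45 deg beyond upright on the far side. Pivot line along tray y, at tray x +56.5 mm, z 30 mm; arms 80 mm long, 190 mm apart. A spring holds it at either stop, changing over at 0.74; 5 to 8 N level along tray +x on the bar starts it
- guard_bar (a point): middle of the guard's red-sleeved bar (sleeve 13 mm thick, 110 mm long, along tray y). Closed it lies at tray x +5 mm, 91 mm above the worktop; upright it is at 110 mm
- bur_stand: wooden block 45 x 90 x 50 mm with steel burs standing in it; bystander, leave alone; origin at the centre of its underside
- steel_snips: steel hand snips, 55 x 152 x 10 mm, lying flat; bystander, leave alone; origin at the centre of its underside
- pumice_pot: white pot, 71 mm across, 43 mm high; bystander, leave alone; origin at the centre of its underside

How it is judged:
On the way:
1. the guard of the green tray has snapped to its open stop (value of joint guard above 1.38 rad), for 0.2 s.
At the end, for the whole second after the job is handed in: full tins (over 1.5 N on the tray) rest in the green tray, empty ones (under 1.5 N) in the yellow, centres within 45 mm (tray x) and 55 mm (tray y) of its middle, undersides under 12 mm above the tray's, upright within 0.12 rad, at rest; guard above 1.38 rad (value of joint guard above 1.38 rad and ((x of tin_a in the frame of full_tray between -0.045 and 0.045 m and y of tin_a in the frame of full_tray between -0.055 and 0.055 m and z of tin_a in the frame of full_tray between 0 and 0.012 m and contact force between tin_a and full_tray above 1.5 N) or (x of tin_a in the frame of empty_tray between -0.045 and 0.045 m and y of tin_a in the frame of empty_tray between -0.055 and 0.055 m and z of tin_a in the frame of empty_tray between 0 and 0.012 m and contact force between tin_a and empty_tray between 0.15 and 1.5 N)) and angle between each of tin_a, tin_b, tin_c's own z axis and vertical below 0.12 rad and linear speed of each of tin_a, tin_b, tin_c below 0.02 m/s and ((x of tin_b in the frame of full_tray between -0.045 and 0.045 m and y of tin_b in the frame of full_tray between -0.055 and 0.055 m and z of tin_b in the frame of full_tray between 0 and 0.012 m and contact force between tin_b and full_tray above 1.5 N) or (x of tin_b in the frame of empty_tray between -0.045 and 0.045 m and y of tin_b in the frame of empty_tray between -0.055 and 0.055 m and z of tin_b in the frame of empty_tray between 0 and 0.012 m and contact force between tin_b and empty_tray between 0.15 and 1.5 N)) and ((x of tin_c in the frame of full_tray between -0.045 and 0.045 m and y of tin_c in the frame of full_tray between -0.055 and 0.055 m and z of tin_c in the frame of full_tray between 0 and 0.012 m and contact force between tin_c and full_tray above 1.5 N) or (x of tin_c in the frame of empty_tray between -0.045 and 0.045 m and y of tin_c in the frame of empty_tray between -0.055 and 0.055 m and z of tin_c in the frame of empty_tray between 0 and 0.012 m and contact force between tin_c and empty_tray between 0.15 and 1.5 N))); the robot touches nothing.
It fails at once if the bur stand was moved by more than 40 mm (distance of bur_stand from where it was at the start of the episode above 0.04 m).
It fails at once if the steel snips was moved by more than 40 mm (distance of steel_snips from where it was at the start of the episode above 0.04 m).
It fails at once if the pumice pot was moved by more than 40 mm (distance of pumice_pot from where it was at the start of the episode above 0.04 m).
It also fails if it takes over 72 s, if anything falls off the work surface, if the arm or the gripper's body presses on something with over 40 N, if the wrist force passes 120 N, or if a joint passes its speed limit or range.

ROBOT

A 6-joint arm with a two-finger parallel gripper is mounted at the origin on a cart in front of the work surface, level with it; the furniture and walls round the work are solid. World frame = base frame: x ahead of the robot, y to its left, z up, the work surface at z = 0. Lengths are in m, angles in rad, forces in N, time in s.
With the tool pointing down it reaches from about 0.425 to 0.95 m from the base axis. Payload 14.7 kg.
Tool frame: the origin (TCP) lies at the centre of the arm's flange, where the gripper is bolted on; the fingertips stand 173 mm ahead of it and the grasp point (between the pads) lies 155 mm ahead of it (bot.grip_depth is the z of the grasp point in the tool frame, in m); z points along the fingers, y is the direction in which the jaws open and shut (so a half turn about z gives the same grasp; the last joint's range is limited). The gripper opens to 85 mm and grips with 20 to 120 N. Pads are 22 mm wide; open, the fingers measure 114 mm over their backs; the gripper's body (76 mm by 85 mm) begins 54 mm behind the grasp point. The pads swing forward as they close: fully open they stand 13 mm farther back than shut.
Start: joints at [1.063, 0.48, 1.596, -0, 1.065, -0.047], TCP at [0.289, 0.582, 0.405] pointing down, gripper open.
Joint ranges: [-2.75, 2.75], [-0.82, 2.05], [0.23, 2.67], [-1.56, 4.7], [0.09, 2.69], [-2.92, 2.92]. Speed limits (rad/s): [1.89, 1.89, 2.39, 3.01, 3.01, 3.01].

INTERFACE

Orientations are given as a unit quaternion [x, y, z, w].
In Python, from workcell import bot, optics, ticket gives the robot as it stands.
- The arm moves only by the tool apply_moves, never from a script. Its argument "rows" is a list that holds one entry, the list of rows, each a list of 5 numbers: the shift along the tool's x, y, z in cm, then the turn about the tool's z in degrees, then the finger opening in cm, from 0 to 8.54. A call has 1 to 10 rows; each row is the pose to reach, as a shift and turn from the pose commanded when the call began, along the tool's axes at that moment; what a row does not reach only later rows make up. A row lasts 1/12 s, in which the tool goes at most 41.7 mm and 7.16 degrees, less where a joint would pass 70% of its speed; a pose out of reach is approached as far as the arm can. A call with a gripper value outside its range is refused whole. The fingers move at their own pace and stop on an object; the grip force is fixed at half the most. Time passes only in rows, so rows that repeat a pose let the fingers close. It gives the time, the measured TCP pose, the force and the opening at its end, in the units of the state.
- bot.get_obs(): the state, without advancing time (a new reading comes with each control period).
- optics.camera(name): name is "scene" or "top" or "wrist"; returns a dict with "img" (420x560x3 uint8, blue, green, red), "range_z" (420x560 float32, m along the optical axis (not along the pixel's ray), 0 where there is no reading), "K" (3x3 intrinsics, pixels), "R" (3x3) and "t" (3): a world point X has camera coordinates R X + t. Camera axes: x right, y down, z forward; pixel columns grow to the right and rows downward; lengths in m; the calibration is good to about 2 mm. A picture is of the moment at which its call begins.
- ticket.close_job(): hands the job in, once; it reports no verdict.
The state is a dict: "time_s": time; "qpos": joint angles; "joint_velocities": joint speeds; "joint_torque": joint torques, N m; "tool_pos": TCP position; "tool_rot": TCP orientation; "ft_force": force on the tool from outside, world axes, zero at the start; "ft_torque": the same for the moment, N m; "opening": opening from 0.0 (shut) to 1.0 (fully open).
Only numpy, scipy, OpenCV 4.12 (cv2) and the standard library are available. Lean on these libraries where they do the work, as an engineer would, in place of code of your own. Each camera call takes 0.05 s, during which the arm holds its last target.

## Working session

There is one attempt and no reset: what is moved stays moved. The work goes in short steps, Python scripts to look and compute and a tool call to move; the robot and the scene stay as the last step left them, time stands still between calls to the robot, and variables do not carry over. Pictures are saved under pics/ and viewed, and the job is handed in when it is done.

Besides the shell and the picture viewer there is one more tool, called by a JSON object that holds its "fn" and its "kwargs", one argument or row to a line. apply_moves: Moves the arm, as the interface text tells. Its arguments: {"type":"object","properties":{"rows":{"type":"array"}},"required":["rows"]}

```bash
mkdir -p pics; ls
python3 - <<'E'
from workcell import bot, optics
import cv2
print(bot.get_obs())
for n in("scene","top"):
    c=optics.camera(n); cv2.imwrite(f"pics/{n}0.png",c["img"]); print(n,c["K"],c["R"],c["t"])
E
```

```text
pics
{'time_s': 0.0, 'qpos': array([ 1.06338476e+00,  4.80821116e-01,  1.59687669e+00, -1.13635536e-05,
        1.06510004e+00, -4.66190077e-02]), 'joint_velocities': array([-0.00130808, -0.0008276 ,  0.0012701 , -0.00062596,  0.00022608,
       -0.0007072 ]), 'joint_torque': array([ 3.05961774e-03, -9.50658560e+01, -4.30182123e+01, -3.53550627e-05,
        1.23051944e-02,  4.94034953e-05]), 'tool_pos': array([0.2889216 , 0.58202792, 0.40407817]), 'tool_rot': array([ 2.28360624e-01,  9.73576429e-01, -5.80978608e-04, -1.60021159e-04]), 'ft_force': array([-0.14989142, -0.02067651, -0.59027664]), 'ft_torque': array([-0.00114381,  0.01143803,  0.01566773]), 'opening': 1.0042692695831728}
scene [[417.41625824   0.         275.41633734]
 [  0.         417.41625824 207.45832922]
 [  0.           0.           1.        ]] [[ 0.90091246 -0.43399775  0.00164245]
 [-0.2909019  -0.60666733 -0.73981811]
 [ 0.32207582  0.66603356 -0.67280492]] [-0.533062    0.17959359  0.99161577]
top [[542.38693461   0.         289.14238152]
 [  0.         542.38693461 208.30664741]
 [  0.           0.           1.        ]] [[ 5.46975065e-05 -9.99925104e-01  1.22386259e-02]
 [-9.81472257e-01 -2.39865338e-03 -1.91589290e-01]
 [ 1.91604297e-01 -1.20013923e-02 -9.81398879e-01]] [-0.0764309   0.55985594  1.15525825]
```

View pics/scene0.png

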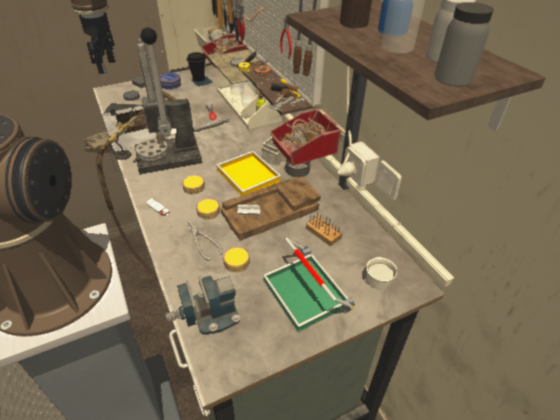

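View pics/top0.png

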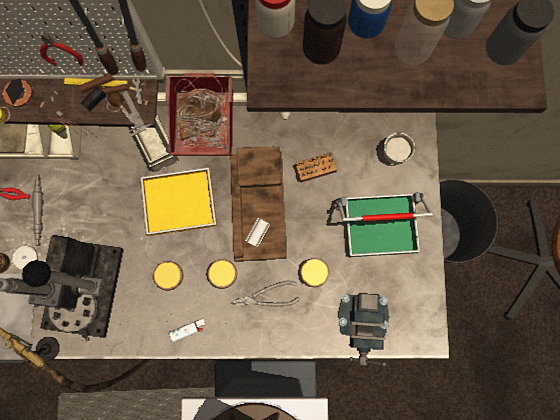

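The top view shows tins at about (167,275), (221,273) and (314,272), the yellow tray at (179,201) and the green tray at (382,224) with the red bar at (390,217). A vise sits at (364,320), a wooden board at (258,203), and there's a shelf at the upper right. Next I'll measure their positions.

```bash
cat > h.py <<'E'
from workcell import bot, optics
import cv2, numpy as np
from scipy.spatial.transform import Rotation as Rn
def ray(c,u,v,z):
    d=np.linalg.inv(c["K"])@np.array([u,v,1.]); R,t=c["R"],c["t"]
    o=-R.T@t; d=R.T@d; return o+d*(z-o[2])/d[2]
def pts(c):
    D=c["range_z"]; v,u=np.mgrid[:420,:560]
    P=np.stack([(u-c["K"][0,2])/c["K"][0,0]*D,(v-c["K"][1,2])/c["K"][1,1]*D,D],-1)
    return (P-c["t"])@c["R"]
def mask(c,lo,hi):
    return cv2.inRange(cv2.cvtColor(c["img"],cv2.COLOR_BGR2HSV),lo,hi)
E
python3 - <<'E'
from h import *
c=optics.camera("top"); P=pts(c)
m=mask(c,(20,120,120),(35,255,255))
for k in cv2.findContours(m,cv2.RETR_EXTERNAL,cv2.CHAIN_APPROX_NONE)[0]:
    if cv2.contourArea(k)<200: continue
    (u,v),(w,h),a=cv2.minAreaRect(k); mm=cv2.drawContours(m*0,[k],-1,1,-1)>0
    z=np.median(P[mm][:,2]); print("yel",u,v,w,h,a,z, ray(c,u,v,.023), ray(c,u,v,.004))
for nm,lo,hi in(("green",(60,100,50),(90,255,255)),("red",(0,170,120),(6,255,255))):
  m=mask(c,lo,hi)
  for k in cv2.findContours(m,cv2.RETR_EXTERNAL,cv2.CHAIN_APPROX_NONE)[0]:
    if cv2.contourArea(k)<100: continue
    (u,v),(w,h),a=cv2.minAreaRect(k); mm=cv2.drawContours(m*0,[k],-1,1,-1)>0
    print(nm,u,v,w,h,a,np.median(P[mm],0))
    for b in cv2.boxPoints(((u,v),(w,h),a)): print("   ",ray(c,*b,.004 if nm=="green" else .091))
# obstacle heights
for nm,(u,v) in dict(vise=(364,310),vise2=(364,340),board=(258,185),board2=(258,240),shelf=(380,90),shelf2=(430,100),press=(75,270),pr2=(38,272),bur=(316,166),pot=(398,150),redbox=(200,150),hous=(338,210),hous2=(420,200),stripbox=(155,140),snips=(265,295)).items():
    p=P[v-8:v+9,u-8:u+9].reshape(-1,3); print(nm,np.median(p,0).round(3),p[:,2].max().round(3))
hi=P[...,2]; x=P[...,0];y=P[...,1]
print(np.round([[hi[r:r+20,k:k+20].max() for k in range(0,560,20)] for r in range(0,420,20)],2))
E
```

```text
yel 167.0 275.0 24.0 24.0 90.0 0.025168411180789278 [0.41390714 0.19629107 0.023     ] [0.41524407 0.20030485 0.004     ]
yel 221.5 273.0 24.0 25.0 90.0 0.025075218005303844 [0.41846513 0.07502622 0.023     ] [0.41987311 0.07714984 0.004     ]
yel 314.5 271.5 25.0 25.0 90.0 0.025230759184773983 [ 0.42201147 -0.13294643  0.023     ] [ 0.42347473 -0.13406446  0.004     ]
yel 177.17445373535156 201.61257934570312 52.2437744140625 64.94441223144531 82.23483276367188 0.004933315931643072 [0.58111061 0.18026112 0.023     ] [0.58505374 0.18402504 0.004     ]
green 381.0739440917969 236.6426544189453 30.09496307373047 61.02880096435547 84.98689270019531 [ 0.50281503 -0.2885771   0.00528702]
    [ 0.53239323 -0.21580987  0.004     ]
    [ 0.5452379  -0.35752385  0.004     ]
    [ 0.47530094 -0.36059125  0.004     ]
    [ 0.4628206  -0.22036522  0.004     ]
green 378.15045166015625 206.25665283203125 16.363676071166992 60.266212463378906 86.18592071533203 [ 0.57563377 -0.28287683  0.00524697]
    [ 0.58970051 -0.21276692  0.004     ]
    [ 0.59966886 -0.35401934  0.004     ]
    [ 0.56076142 -
[... 4066 characters left out ...]
 [ 0.1   1.24  0.08  1.24  1.24  1.24  1.24  1.24  1.24  1.24  1.24  1.24
   1.24  1.24  1.24  1.24  1.24  1.24  1.24  0.1   1.24  1.24  1.24  1.24
   1.24  1.24  1.24 -0.83]
 [ 1.24  1.24  1.24  1.24 -0.83  1.24  1.24  1.24  1.24  1.24 -0.74  1.24
  -0.7   1.24  1.24  1.24 -0.83  1.24  0.07  1.24  1.24  1.24  1.24  1.24
   1.24  1.24  1.24  1.24]
 [ 1.24  1.24  1.24  0.1   1.24  1.24  1.24  1.24  1.24  1.24  1.24  1.24
   1.24  1.24  0.01  1.24  0.    1.24  1.24  1.24  1.24  1.24  1.24  1.24
   1.24 -0.83  1.24 -0.83]
 [ 1.24  1.24  1.24  1.24  1.24  1.24  1.24 -0.82  1.24  1.24  1.24  1.24
   1.24  1.24  1.24  0.01  1.24  1.24  1.24  1.24  1.24 -0.83  1.24  1.24
   1.24 -0.83  1.24  1.24]]
```

Run:
```python
from h import *
c=optics.camera("top"); P=pts(c); s=optics.camera("scene"); Q=pts(s)
A=np.vstack([P[c["range_z"]>.1],Q[s["range_z"]>.1]])
print("cam",-c["R"].T@c["t"])
print("rows x .2->.85, cols y .65->-.45 step .05; max height cm")
ys=np.arange(.65,-.46,-.05); print("      ",*(f"{y*100:4.0f}" for y in ys))
for x in np.arange(.2,.86,.05):
    r=[]
    for y in ys:
        k=A[(abs(A[:,0]-x)<.025)&(abs(A[:,1]-y)<.025)]
        r.append("%4.0f"%(np.percentile(k[:,2],99.5)*100) if len(k) else "   .")
    print("%.2f  "%x,*r)
# rims
B=P[(c["range_z"]>.1)]
V=cv2.cvtColor(c["img"],cv2.COLOR_BGR2HSV)
for nm,cx,cy in(("yel",.585,.184),("grn",.53,-.287)):
    k=(abs(P[...,0]-cx)<.095)&(abs(P[...,1]-cy)<.10)&(V[...,1]<70)&(V[...,2]>140)&(P[...,2]<.035)&(P[...,2]>.008)
    m=(k*255).astype(np.uint8); cv2.imwrite(f"pics/rim_{nm}.png",cv2.resize(m,None,fx=1.4,fy=1.4))
    n,l,st,_=cv2.connectedComponentsWithStats(m); i=1+np.argmax(st[1:,4])
    yx=np.argwhere(l==i)[:,::-1].astype(np.float32); (u,v),(w,h),a=cv2.minAreaRect(yx)
    print(nm,st[i],w,h,a,ray(c,u,v,.022)); 
    b=[ray(c,*q,.022) for q in cv2.boxPoints(((u,v),(w,h),a))]
    for q in b: print("  ",q.round(4))
```

```text
cam [ 0.32813481 -0.06121757  1.24196696]
rows x .2->.85, cols y .65->-.45 step .05; max height cm
         65   60   55   50   45   40   35   30   25   20   15   10    5   -0   -5  -10  -15  -20  -25  -30  -35  -40  -45
0.20     -4   -6  -12  -84    9   10    9  -34  -84  -84  -84  -84  -84  -84  -84  -22  -21  -21    8    .    .    .    .
0.25      3   44   45   35    9    8    4    1    1    1    1    1    1    1    1    1    1    9    9    1    1    1    1
0.30     33   40   45    9    5    5    5    3    1    2    2    1    1    1    1    1    1    9    9    8    1    1    1
0.35     33   42   44    1    5   38   37   43    1    1    1    1    1    1    1    1    1    9    9    7    1    1    0
0.40      .    1    2    0    3   38   37   44    2    3    3    3    3    1    1    3    3    1    1    1    1    1    1
0.45      .    0    4    2    2   19   19    3    1    3    3    3    5    4    4    3    3    3    3    3    3    1    1
0.50      .    1    1    2    1   19   19    3    3    3    3    2    5    5    4    1    1    3    1    1    3    1    1
0.55      0    1    1    
[... 581 characters left out ...]
 53
0.80     36   37   39   40   41   46   46   46   50   50   50   22   30   53   53   53   53   53   53   53   53   53   53
0.85     29   29   38   38   35   42   41   43   41   47   48   43   43   53   34   34   56   56   59   60   62   62   54
yel [141 168  75  66 436] 57.55866622924805 70.86682891845703 82.01067352294922 [0.58351042 0.18038673 0.022     ]
   [0.6389 0.2726 0.022 ]
   [0.663  0.1115 0.022 ]
   [0.529  0.0895 0.022 ]
   [0.506  0.2475 0.022 ]
grn [347 218  73  38 260] 33.35240173339844 69.99673461914062 85.03025817871094 [ 0.49902777 -0.28999203  0.022     ]
   [ 0.5301 -0.208   0.022 ]
   [ 0.5445 -0.3682  0.022 ]
   [ 0.4682 -0.3713  0.022 ]
   [ 0.4542 -0.213   0.022 ]
```

View pics/rim_yel.png

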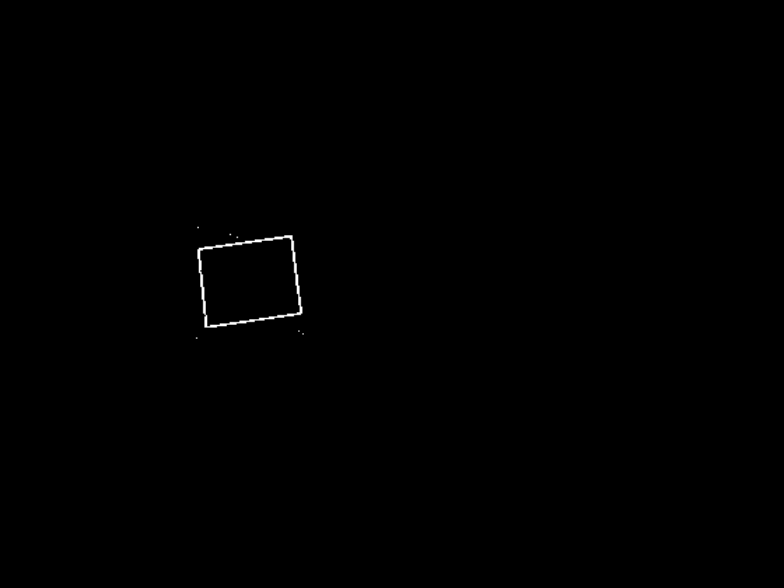

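The yellow tray is centred at (0.584, 0.180) with yaw of about 8.3°. The green one is at (0.530, −0.287) with yaw of about 4.5°. The rim picture shows the full yellow rectangle at about (199,237)–(301,327). Next I'll check the clearance limits and plan the first moves.

```bash
cat >> h.py <<'E'
def plan(tgt,deg=None):
    """shift in tool cm and turn so TCP -> tgt; deg = world angle of tool y (mod 180)"""
    o=bot.get_obs(); R=Rn.from_quat(o["tool_rot"]).as_matrix()
    s=R.T@(np.array(tgt)-o["tool_pos"])*100
    a=np.degrees(np.arctan2(R[1,1],R[0,1])); t=None
    if deg is not None: t=-((deg-a+90)%180-90)
    print("at",o["tool_pos"].round(4),"yang %.1f"%a,"F",o["ft_force"].round(2),"t %.2f"%o["time_s"],"q",o["qpos"].round(2))
    print("shift cm",s.round(2),"turn",None if t is None else round(t,1))
E
python3 - <<'E'
from h import *
c=optics.camera("top"); P=pts(c); s=optics.camera("scene"); Q=pts(s)
A=np.vstack([P[c["range_z"]>.1],Q[s["range_z"]>.1]])
k=A[(A[:,0]>.3)&(A[:,0]<.55)&(A[:,1]>.2)&(A[:,1]<.5)&(A[:,2]>.1)]
for z in np.arange(.1,.5,.05):
    j=k[(k[:,2]>=z)&(k[:,2]<z+.05)]
    if len(j): print("press z%.2f"%z,j.min(0).round(3),j.max(0).round(3))
k=A[(A[:,0]>.6)&(A[:,0]<.75)&(A[:,1]>.0)&(A[:,1]<.2)&(A[:,2]>.08)&(A[:,2]<.3)]; print("redbox x",np.percentile(k[:,0],[0.5,2,10]),np.percentile(k[:,1],[1,99]),k[:,2].max())
k=Q[(s["range_z"]>.1)&(Q[...,0]>.5)&(Q[...,0]<.72)&(Q[...,1]<.05)&(Q[...,1]>-.5)&(Q[...,2]>.4)&(Q[...,2]<.56)]
print("shelf",np.percentile(k,[1,5,50,99],0).round(3))
plan((.289,.582,.65)); plan((.45,-.26,.65),4.5)
E
```

```text
press z0.10 [0.337 0.295 0.1  ] [0.476 0.41  0.15 ]
press z0.15 [0.337 0.291 0.15 ] [0.481 0.412 0.2  ]
press z0.20 [0.341 0.299 0.2  ] [0.412 0.415 0.25 ]
press z0.25 [0.362 0.302 0.25 ] [0.395 0.387 0.3  ]
press z0.30 [0.362 0.3   0.3  ] [0.395 0.388 0.35 ]
press z0.35 [0.363 0.299 0.35 ] [0.397 0.389 0.4  ]
press z0.40 [0.368 0.287 0.402] [0.408 0.328 0.44 ]
redbox x [0.66079018 0.66220639 0.66847526] [0.0502011  0.17997508] 0.19900378230207727
shelf [[ 0.608 -0.429  0.513]
 [ 0.609 -0.428  0.516]
 [ 0.659 -0.292  0.529]
 [ 0.717 -0.019  0.559]]
at [0.289  0.5822 0.4046] yang 63.6 F [-0.13 -0.27  0.13] t 0.35 q [ 1.06  0.48  1.6  -0.    1.07 -0.05]
shift cm [-1.000e-02 -2.000e-02 -2.454e+01] turn None
at [0.289  0.5822 0.4046] yang 63.6 F [-0.13 -0.27  0.13] t 0.35 q [ 1.06  0.48  1.6  -0.    1.07 -0.05]
shift cm [-51.87 -68.28 -24.53] turn 59.1
```

{"fn": "apply_moves", "kwargs": {
  "rows": [
    [[0,0,-4,0,8],[0,0,-8,0,4],[0,0,-12,0,0],[0,0,-16,0,0],[0,0,-20,0,0],[0,0,-24,0,0],[0,0,-25,0,0]]
  ]
}}

```text
time_s: 0.93
tool_pos: [0.2888, 0.5819, 0.6618]
tool_rot: [0.228, 0.974, 0.004, 0.001]
ft_force: [0.0, 0.0, 0.4]
opening: 0.08
```

Run:
```python
from h import *
plan((.45,.38,.65),20);plan((.5,.1,.65),4.5);plan((.46,-.27,.65),4.5)
```

```text
at [0.2888 0.5819 0.6618] yang 63.6 F [0.03 0.03 0.41] t 0.93 q [ 1.06  0.34  1.2   0.    1.59 -0.05]
shift cm [-23.41 -10.92   1.09] turn 43.6
at [0.2888 0.5819 0.6618] yang 63.6 F [0.03 0.03 0.41] t 0.93 q [ 1.06  0.34  1.2   0.    1.59 -0.05]
shift cm [-40.34 -33.78   0.91] turn 59.1
at [0.2888 0.5819 0.6618] yang 63.6 F [0.03 0.03 0.41] t 0.93 q [ 1.06  0.34  1.2   0.    1.59 -0.05]
shift cm [-53.21 -68.7    0.62] turn 59.1
```

{"fn": "apply_moves", "kwargs": {
  "rows": [
    [[-4,-2,0,6,0],[-8,-4,0,12,0],[-12,-6,0,18,0],[-16,-8,0,24,0],[-20,-10,0,30,0],[-23.5,-12,0,36,0],[-26,-15,0,42,0],[-28,-18.5,0,48,0],[-30,-22,0,54,0],[-32.5,-25,0,59,0]]
  ]
}}

```text
time_s: 1.77
tool_pos: [0.4673, 0.2165, 0.6546]
tool_rot: [0.68, 0.733, -0.0, -0.0]
ft_force: [1.3, 0.6, 1.4]
opening: -0.001
```

Run:
```python
from h import *
plan((.5,.1,.65),4.5);plan((.46,-.25,.6),4.5);plan((.44,-.295,.35),4.5)
```

```text
at [0.4673 0.2165 0.6546] yang 4.3 F [1.34 0.64 1.41] t 1.77 q [0.38 0.12 1.51 0.   1.52 0.3 ]
shift cm [-11.87   2.39   0.46] turn -0.2
at [0.4673 0.2165 0.6546] yang 4.3 F [1.34 0.64 1.41] t 1.77 q [0.38 0.12 1.51 0.   1.52 0.3 ]
shift cm [-46.47  -4.22   5.46] turn -0.2
at [0.4673 0.2165 0.6546] yang 4.3 F [1.34 0.64 1.41] t 1.77 q [0.38 0.12 1.51 0.   1.52 0.3 ]
shift cm [-50.81  -6.55  30.46] turn -0.2
```

{"fn": "apply_moves", "kwargs": {
  "rows": [
    [[-4,1,1,0,0],[-8,1.5,2,0,0],[-12,1.5,4,0,0],[-16,1,6,0,0],[-20,0,8,0,0],[-24,-1,10,0,0],[-28,-2,12,0,0],[-32,-2.5,14,0,0],[-36,-3,16,0,0],[-40,-3.5,17,0,0]]
  ]
}}

```text
time_s: 2.6
tool_pos: [0.4653, -0.1604, 0.4916]
tool_rot: [0.678, 0.735, -0.0, -0.0]
ft_force: [1.6, 0.3, -0.5]
opening: 0.003
```

Run:
```python
from h import *
plan((.45,-.29,.248),4.5);plan((.495,-.29,.248),4.5);plan((.59,-.284,.248),4.5)
```

```text
at [ 0.4653 -0.1604  0.4916] yang 4.6 F [ 1.56  0.25 -0.48] t 2.60 q [-0.39  0.17  1.83  0.    1.14 -0.47]
shift cm [-12.81  -2.56  24.35] turn 0.1
at [ 0.4653 -0.1604  0.4916] yang 4.6 F [ 1.56  0.25 -0.48] t 2.60 q [-0.39  0.17  1.83  0.    1.14 -0.47]
shift cm [-13.17   1.93  24.35] turn 0.1
at [ 0.4653 -0.1604  0.4916] yang 4.6 F [ 1.56  0.25 -0.48] t 2.60 q [-0.39  0.17  1.83  0.    1.14 -0.47]
shift cm [-13.33  11.45  24.35] turn 0.1
```

{"fn": "apply_moves", "kwargs": {
  "rows": [
    [[-3,-0.5,3.5,0,0],[-6,-1,7,0,0],[-9,-2,10,0,0],[-11,-2,13.5,0,0],[-11,-2,17,0,0],[-11,-2,20,0,0],[-11,-2,22,0,0],[-11,-2,22,0,0],[-11,-2,22,0,0]]
  ]
}}

```text
time_s: 3.35
tool_pos: [0.455, -0.2701, 0.2724]
tool_rot: [0.678, 0.735, -0.0, -0.001]
ft_force: [0.2, -0.9, 0.3]
opening: 0.003
```

Run:
```python
from h import *
plan((.45,-.29,.248),4.5);plan((.495,-.29,.248),4.5);plan((.59,-.284,.248),4.5)
c=optics.camera("scene"); cv2.imwrite("pics/s1.png",c["img"])
```

```text
at [ 0.455  -0.2701  0.2724] yang 4.6 F [ 0.19 -0.91  0.25] t 3.35 q [-0.59  0.49  1.99 -0.    0.66 -0.67]
shift cm [-1.95 -0.65  2.44] turn 0.1
at [ 0.455  -0.2701  0.2724] yang 4.6 F [ 0.19 -0.91  0.25] t 3.35 q [-0.59  0.49  1.99 -0.    0.66 -0.67]
shift cm [-2.31  3.83  2.43] turn 0.1
at [ 0.455  -0.2701  0.2724] yang 4.6 F [ 0.19 -0.91  0.25] t 3.35 q [-0.59  0.49  1.99 -0.    0.66 -0.67]
shift cm [-2.48 13.35  2.41] turn 0.1
```

View pics/s1.png

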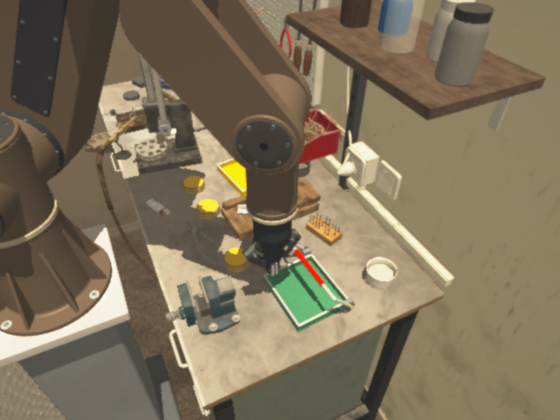

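Run:
```python
from h import *
c=optics.camera("scene"); Q=pts(c)
for u,v in((265,145),(290,85),(270,190),(240,130),(285,105),(300,110),(265,115)): print(u,v,Q[v,u].round(3))
c=optics.camera("top"); P=pts(c); cv2.imwrite("pics/t1.png",c["img"])
k=P[(P[...,0]>.35)&(P[...,0]<.6)&(P[...,1]<-.15)&(P[...,1]>-.4)&(c["range_z"]>.1)]
for x in np.arange(.36,.6,.02):
    j=k[(abs(k[:,0]-x)<.01)]; print(round(x,2),np.percentile(j[:,2],97).round(3), end=" | ")
```

```text
265 145 [ 0.414 -0.334  0.472]
290 85 [ 0.487 -0.265  0.516]
270 190 [ 0.433 -0.308  0.364]
240 130 [ 0.386 -0.313  0.493]
285 105 [ 0.445 -0.332  0.526]
300 110 [ 0.483 -0.306  0.496]
265 115 [ 0.416 -0.33   0.517]
0.36 0.778 | 0.38 0.738 | 0.4 0.692 | 0.42 0.674 | 0.44 0.644 | 0.46 0.613 | 0.48 0.584 | 0.5 0.557 | 0.52 0.529 | 0.54 0.494 | 0.56 0.06 | 0.58 0.041 |
```

View pics/t1.png

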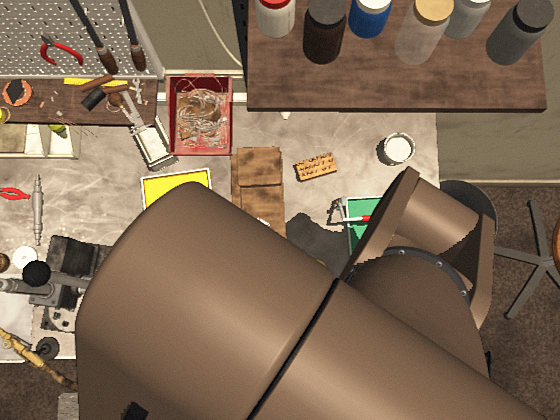

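Run:
```python
from h import *
c=optics.camera("scene"); Q=pts(c)
k=(c["range_z"]>.1)&(Q[...,0]>.59)&(Q[...,0]<.625)&(Q[...,1]<.03)&(Q[...,1]>-.48)&(Q[...,2]>.4)&(Q[...,2]<.56)
print(np.percentile(Q[k],[0,1,5,20,50,99],0).round(3))
for u in(440,400,360,330):
    print(u,[(v,Q[v,u].round(3).tolist()) for v in range(20,115,3) if .55<Q[v,u,0]<.7 and Q[v,u,2]>.3])
plan((.467,-.291,.225),4.5);plan((.54,-.286,.225),4.5)
```

```text
[[ 0.607 -0.43   0.51 ]
 [ 0.608 -0.429  0.512]
 [ 0.608 -0.424  0.514]
 [ 0.609 -0.385  0.518]
 [ 0.61  -0.288  0.526]
 [ 0.625 -0.017  0.53 ]]
440 [(53, [0.678, -0.357, 0.565]), (56, [0.675, -0.361, 0.563]), (59, [0.674, -0.364, 0.56]), (62, [0.674, -0.364, 0.555]), (65, [0.672, -0.368, 0.553]), (68, [0.672, -0.37, 0.549]), (71, [0.671, -0.372, 0.546]), (74, [0.672, -0.373, 0.542]), (77, [0.673, -0.373, 0.537]), (80, [0.671, -0.376, 0.534]), (83, [0.672, -0.377, 0.53]), (86, [0.665, -0.385, 0.53]), (89, [0.66, -0.391, 0.529]), (92, [0.655, -0.397, 0.528]), (95, [0.648, -0.404, 0.529]), (98, [0.64, -0.412, 0.53]), (101, [0.634, -0.419, 0.53]), (104, [0.63, -0.424, 0.529]), (107, [0.627, -0.428, 0.527]), (110, [0.628, -0.429, 0.523]), (113, [0.629, -0.429, 0.519])]
400 [(20, [0.678, -0.261, 0.582]), (23, [0.68, -0.261, 0.577]), (26, [0.68, -0.262, 0.573]), (29, [0.679, -0.264, 0.569]), (32, [0.68, -0.264, 0.564]), (35, [0.681, -0.265, 0.56]), (38, [0.684, -0.263, 0.554]), (41, [0.681, -0.267, 0.551]), (44, [0.685, -0.264, 0.545]), (47, [0.684, -0.267, 0.541]), (50, [0.685, -0.267, 0.
[... 998 characters left out ...]
609, -0.269, 0.521]), (71, [0.609, -0.271, 0.517])]
330 [(20, [0.67, -0.077, 0.529]), (23, [0.659, -0.095, 0.53]), (26, [0.651, -0.108, 0.529]), (29, [0.644, -0.12, 0.529]), (32, [0.635, -0.134, 0.529]), (35, [0.63, -0.143, 0.528]), (38, [0.62, -0.159, 0.529]), (41, [0.614, -0.169, 0.529]), (44, [0.609, -0.178, 0.528]), (47, [0.609, -0.178, 0.522]), (50, [0.608, -0.181, 0.518]), (53, [0.61, -0.179, 0.512])]
at [ 0.4558 -0.2704  0.2746] yang 4.6 F [ 0.64 -0.43 -0.52] t 3.55 q [-0.59  0.49  1.99 -0.    0.66 -0.67]
shift cm [-2.14  0.94  4.97] turn 0.1
at [ 0.4558 -0.2704  0.2746] yang 4.6 F [ 0.64 -0.43 -0.52] t 3.55 q [-0.59  0.49  1.99 -0.    0.66 -0.67]
shift cm [-2.22  8.25  4.98] turn 0.1
```

{"fn": "apply_moves", "kwargs": {
  "rows": [
    [[0,-0.5,0,0,8.54],[-1,-0.5,0,0,8.54],[-2,-0.5,1,0,8.54],[-2,-0.5,2,0,8.54],[-2,-0.5,3,0,8.54],[-2,-0.5,4.2,0,8.54],[-2,-0.5,5.2,0,8.54],[-2,-0.5,5.2,0,8.54]]
  ]
}}

```text
time_s: 4.22
tool_pos: [0.451, -0.2899, 0.2182]
tool_rot: [0.678, 0.735, -0.0, -0.002]
ft_force: [-0.7, 1.3, 0.0]
opening: 1.002
```

Run:
```python
from h import *
plan((.54,-.286,.222),4.5)
c=optics.camera("scene"); cv2.imwrite("pics/s2.png",cv2.resize(c["img"][180:340,200:380],None,fx=4,fy=3.7))
c=optics.camera("wrist"); cv2.imwrite("pics/w2.png",c["img"])
```

```text
at [ 0.451  -0.2899  0.2182] yang 4.6 F [-0.65  1.26  0.05] t 4.22 q [-0.63  0.59  2.    0.    0.55 -0.71]
shift cm [-0.32  8.9  -0.4 ] turn 0.1
```

View pics/s2.png

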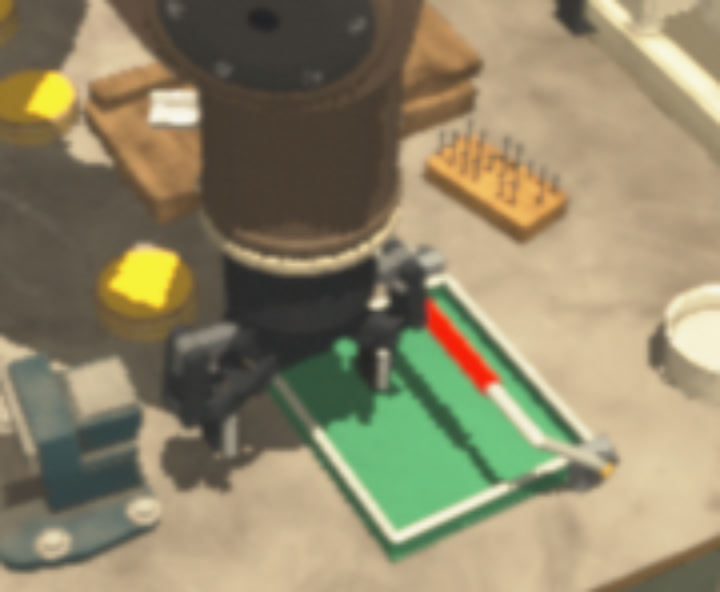

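View pics/w2.png

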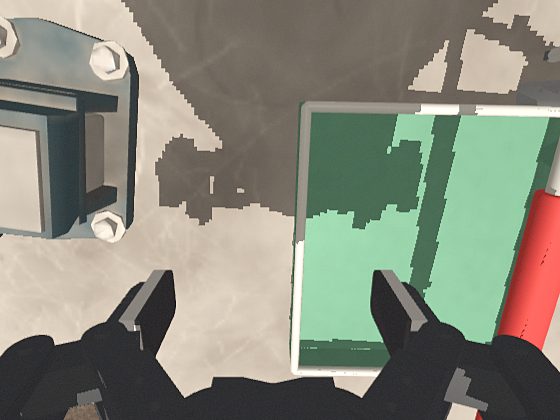

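{"fn": "apply_moves", "kwargs": {
  "rows": [
    [[-0.2,1,0,0,8.54],[-0.2,2,0,0,8.54],[-0.2,3,-0.4,0,8.54],[-0.2,4,-0.8,0,8.54],[-0.2,4,-0.8,0,8.54]]
  ]
}}

```text
time_s: 4.73
tool_pos: [0.4945, -0.2894, 0.2306]
tool_rot: [0.678, 0.735, 0.0, 0.002]
ft_force: [-4.1, -0.1, 6.9]
opening: 1.001
```

Run:
```python
from h import *
plan((.54,-.286,.235),4.5)
c=optics.camera("scene"); cv2.imwrite("pics/s3.png",cv2.resize(c["img"][180:340,200:380],None,fx=4,fy=3.7))
```

```text
at [ 0.4945 -0.2894  0.2306] yang 4.6 F [-4.12 -0.07  6.92] t 4.73 q [-0.58  0.6   1.92  0.    0.62 -0.66]
shift cm [-0.03  4.56 -0.43] turn 0.1
```

View pics/s3.png

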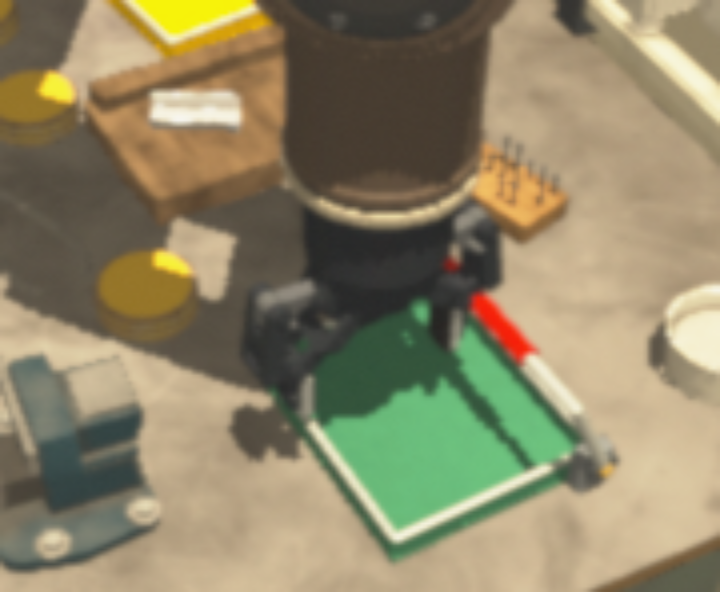

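{"fn": "apply_moves", "kwargs": {
  "rows": [
    [[0,0.8,-0.4,0,8.54],[0,1.6,-0.7,0,8.54],[0,2.4,-0.9,0,8.54],[0,3.2,-0.9,0,8.54],[0,4,-0.9,0,8.54],[0,4.5,-0.9,0,8.54],[0,4.5,-0.9,0,8.54]]
  ]
}}

```text
time_s: 5.37
tool_pos: [0.5379, -0.2855, 0.2377]
tool_rot: [0.678, 0.735, 0.0, 0.0]
ft_force: [-0.8, 0.1, 0.3]
opening: 1.001
```

Run:
```python
from h import *
plan((.54,-.286,.235),4.5)
c=optics.camera("scene"); cv2.imwrite("pics/s4.png",cv2.resize(c["img"][150:340,200:390],None,fx=3.5,fy=3.1))
```

```text
at [ 0.5379 -0.2855  0.2377] yang 4.6 F [-0.8   0.14  0.32] t 5.37 q [-0.54  0.63  1.83  0.    0.69 -0.62]
shift cm [-0.07  0.2   0.27] turn 0.1
```

View pics/s4.png

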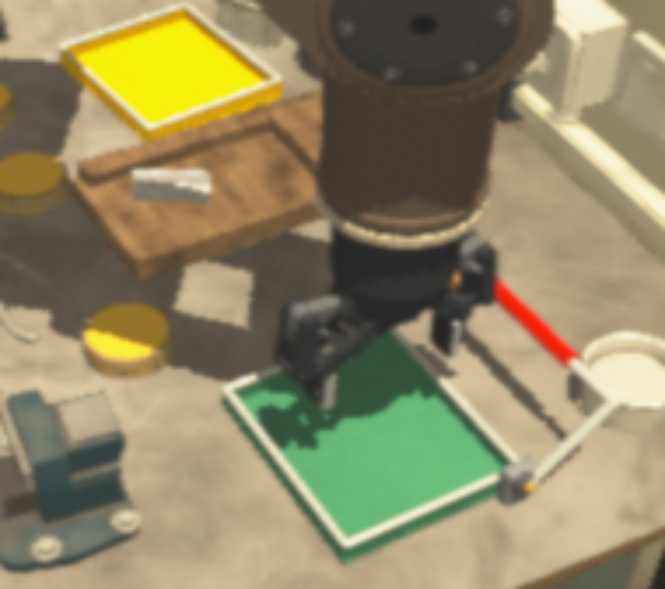

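Scene: the red bar now lies behind the tray at about (540,320), and the wrist force has dropped to about 0, so the guard has snapped open. Next is tin C.

Run:
```python
from h import *
plan((.46,-.27,.26),4.5);plan((.422,-.133,.26),4.5)
```

```text
at [ 0.5372 -0.2855  0.2376] yang 4.6 F [-0.57  0.04 -0.41] t 5.42 q [-0.54  0.63  1.83  0.    0.69 -0.62]
shift cm [ 2.17 -7.57 -2.24] turn 0.1
at [ 0.5372 -0.2855  0.2376] yang 4.6 F [-0.57  0.04 -0.41] t 5.42 q [-0.54  0.63  1.83  0.    0.69 -0.62]
shift cm [ 16.13 -10.25  -2.24] turn 0.1
```

{"fn": "apply_moves", "kwargs": {
  "rows": [
    [[0.5,-4,0,0,8.54],[2,-7.5,-1.5,0,8.54],[6,-9,-2.2,0,8.54],[10,-10,-2.2,0,8.54],[14,-10.3,-2.2,0,8.54],[16.1,-10.3,-2.2,0,8.54],[16.1,-10.3,-2.2,0,8.54],[16.1,-10.3,-2.2,0,8.54]]
  ]
}}

```text
time_s: 6.08
tool_pos: [0.4208, -0.1326, 0.26]
tool_rot: [0.677, 0.736, -0.0, -0.0]
ft_force: [0.2, -1.0, -0.4]
opening: 1.003
```

Run:
```python
from h import *
plan((.422,-.133,.17),4.5)
c=optics.camera("wrist"); cv2.imwrite("pics/w5.png",c["img"])
m=mask(c,(18,100,40),(38,255,255))
for k in cv2.findContours(m,cv2.RETR_EXTERNAL,cv2.CHAIN_APPROX_NONE)[0]:
    if cv2.contourArea(k)<800: continue
    print(cv2.boundingRect(k)); (u,v),r=cv2.minEnclosingCircle(k); print(ray(c,u,v,.02))
    x,y,w,h=cv2.boundingRect(k)
    print("wid",[ray(c,q,y+h/2,.023).round(4) for q in(x,x+w)])
```

```text
at [ 0.4208 -0.1326  0.26  ] yang 4.7 F [ 0.15 -0.97 -0.44] t 6.08 q [-0.37  0.43  2.19 -0.    0.52 -0.46]
shift cm [-0.05  0.12  9.  ] turn 0.2
```

View pics/w5.png

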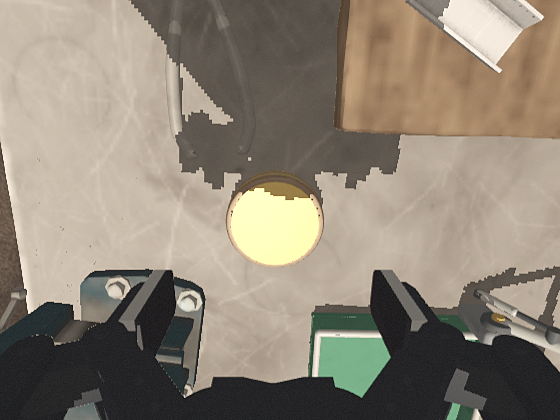

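Run:
```python
from h import *
c=optics.camera("wrist")
print(-c["R"].T@c["t"], c["R"][2])
for u,v in((275,222),(227,222),(323,222),(275,267),(275,176)): print(u,v,ray(c,u,v,.023).round(4))
```

```text
[ 0.41516674 -0.05554572  0.22802056] [ 0.02603985 -0.30440268 -0.95218745]
275 222 [ 0.4231 -0.1311  0.023 ]
227 222 [ 0.3923 -0.1336  0.023 ]
323 222 [ 0.454  -0.1285  0.023 ]
275 267 [ 0.4258 -0.1632  0.023 ]
275 176 [ 0.4206 -0.1009  0.023 ]
```

{"fn": "apply_moves", "kwargs": {
  "rows": [
    [[0.1,0.2,3,0,8.54],[0.1,0.2,6,0,8.54],[0.1,0.2,8,0,8.54],[0.1,0.2,9,0,8.54],[0.1,0.2,9,0,7],[0.1,0.2,9,0,5],[0.1,0.2,9,0,5],[0.1,0.2,9,0,5],[0.1,0.2,9,0,5]]
  ]
}}

```text
time_s: 6.93
tool_pos: [0.4234, -0.1326, 0.1709]
tool_rot: [0.678, 0.735, 0.0, 0.001]
ft_force: [-0.0, -0.6, -3.5]
opening: 0.693
```

{"fn": "apply_moves", "kwargs": {
  "rows": [
    [[0,0,0,0,5],[0,0,0,0,5]]
  ]
}}

```text
time_s: 7.1
tool_pos: [0.4235, -0.1326, 0.1707]
tool_rot: [0.678, 0.735, 0.0, 0.001]
ft_force: [-1.2, -2.5, 11.0]
opening: 0.698
```

Run:
```python
from h import *
plan((.422,-.133,.17),4.5); print(bot.get_obs()["opening"])
c=optics.camera("wrist"); cv2.imwrite("pics/w6.png",c["img"])
```

```text
at [ 0.4235 -0.1326  0.1707] yang 4.6 F [-1.16 -2.48 11.03] t 7.10 q [-0.37  0.62  2.23 -0.    0.29 -0.45]
shift cm [-0.03 -0.15  0.07] turn 0.1
0.6976183340722171
```

View pics/w6.png

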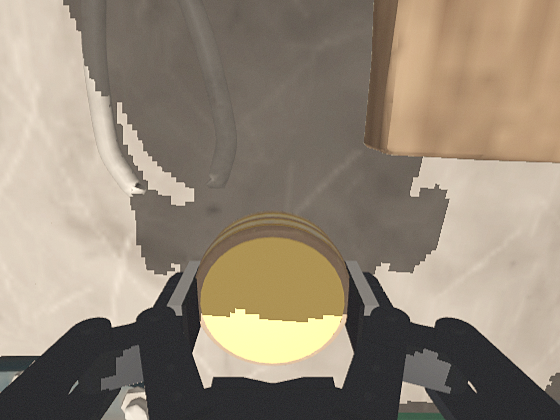

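Gripped on the diameter: lid at (275,300), pads at u=190 and 360. Next I'll lift it and weigh it.

{"fn": "apply_moves", "kwargs": {
  "rows": [
    [[0,0,-1,0,5],[0,0,-3,0,5],[0,0,-6,0,5],[0,0,-9,0,5],[0,0,-9,0,5],[0,0,-9,0,5],[0,0,-9,0,5]]
  ]
}}

```text
time_s: 7.73
tool_pos: [0.4228, -0.1322, 0.2601]
tool_rot: [0.678, 0.735, 0.0, 0.0]
ft_force: [-0.5, 0.2, -4.0]
opening: 0.699
```

Run:
```python
from h import *
f=[]
for _ in range(3):
    c=optics.camera("wrist"); f.append(bot.get_obs()["ft_force"])
print(np.round(f,2)); cv2.imwrite("pics/w7.png",c["img"])
plan((.527,-.25,.21),4.5);plan((.533,-.324,.21),4.5)
```

```text
[[-0.36 -0.75 -4.31]
 [-0.52 -0.29 -3.74]
 [-0.37 -0.4  -3.58]]
at [ 0.4226 -0.1321  0.259 ] yang 4.6 F [-0.37 -0.4  -3.58] t 7.88 q [-0.37  0.43  2.19  0.    0.52 -0.45]
shift cm [-12.59   9.47   4.88] turn 0.1
at [ 0.4226 -0.1321  0.259 ] yang 4.6 F [-0.37 -0.4  -3.58] t 7.88 q [-0.37  0.43  2.19  0.    0.52 -0.45]
shift cm [-20.02   9.47   4.87] turn 0.1
```

View pics/w7.png

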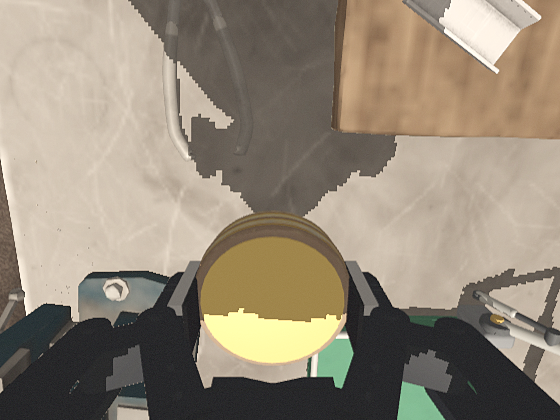

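It weighs about 3.7 N, so it's full and goes in the green tray (y = −37 slot).

{"fn": "apply_moves", "kwargs": {
  "rows": [
    [[-2,3,0,0,5],[-4.5,6,0.5,0,5],[-8,8,1.5,0,5],[-12,9.5,2.2,0,5],[-16,9.5,2.2,0,5],[-19,9.5,2.2,0,5],[-20,9.5,2.2,0,5],[-20,9.5,2.5,0,5],[-20,9.5,2.5,0,5]]
  ]
}}

```text
time_s: 8.63
tool_pos: [0.533, -0.3239, 0.2331]
tool_rot: [0.679, 0.734, -0.0, -0.001]
ft_force: [-1.2, 1.0, -3.6]
opening: 0.692
```

Run:
```python
from h import *
plan((.533,-.324,.175),4.5)
c=optics.camera("wrist"); cv2.imwrite("pics/w8.png",c["img"])
```

```text
at [ 0.533  -0.3239  0.2331] yang 4.5 F [-1.21  1.04 -3.61] t 8.63 q [-0.59  0.65  1.79  0.    0.7  -0.67]
shift cm [-0.02  0.02  5.81] turn 0.0
```

View pics/w8.png

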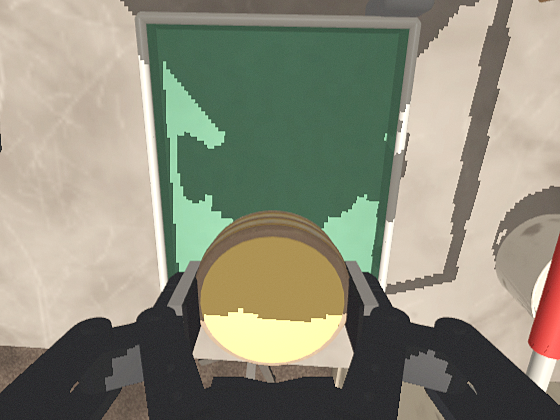

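{"fn": "apply_moves", "kwargs": {
  "rows": [
    [[0,0,2.5,0,5],[0,0,4.5,0,5],[0,0,5.3,0,5],[0,0,5.7,0,5],[0,0,5.8,0,5],[0,0,5.8,0,5],[0,0,5.8,0,6.6],[0,0,5.8,0,7.4],[0,0,5.8,0,7.4],[0,0,5.8,0,7.4]]
  ]
}}

```text
time_s: 9.52
tool_pos: [0.534, -0.3242, 0.1776]
tool_rot: [0.678, 0.735, 0.0, 0.001]
ft_force: [0.2, -0.5, 0.4]
opening: 0.866
```

Run:
```python
from h import *
plan((.533,-.324,.175),4.5)
c=optics.camera("wrist"); cv2.imwrite("pics/w9.png",c["img"])
```

```text
at [ 0.534  -0.3242  0.1776] yang 4.6 F [ 0.25 -0.5   0.39] t 9.52 q [-0.59  0.73  1.81 -0.    0.6  -0.67]
shift cm [ 0.03 -0.1   0.26] turn 0.1
```

View pics/w9.png

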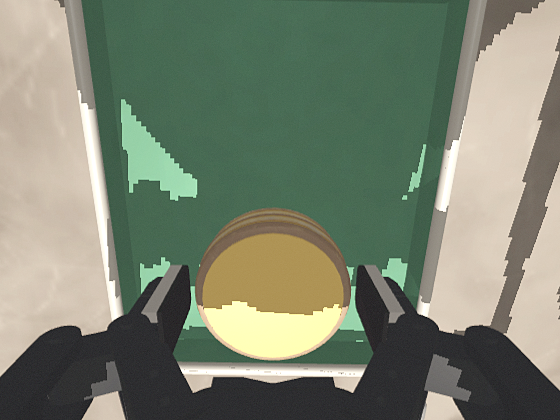

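Run:
```python
from h import *
plan((.45,-.25,.26),4.5);plan((.42,.075,.26),4.5);plan((.42,.075,.26),8.3)
```

```text
at [ 0.5339 -0.3242  0.1774] yang 4.6 F [ 0.06 -1.65 -0.48] t 9.57 q [-0.59  0.73  1.81 -0.    0.6  -0.67]
shift cm [ 8.06 -7.76 -8.27] turn 0.1
at [ 0.5339 -0.3242  0.1774] yang 4.6 F [ 0.06 -1.65 -0.48] t 9.57 q [-0.59  0.73  1.81 -0.    0.6  -0.67]
shift cm [40.7  -8.15 -8.28] turn 0.1
at [ 0.5339 -0.3242  0.1774] yang 4.6 F [ 0.06 -1.65 -0.48] t 9.57 q [-0.59  0.73  1.81 -0.    0.6  -0.67]
shift cm [40.7  -8.15 -8.28] turn -3.7
```

{"fn": "apply_moves", "kwargs": {
  "rows": [
    [[0,0,-2,0,7.4],[0,0,-4.5,0,8],[1,-3,-6,0,8.54],[4,-6,-8,0,8.54],[8,-7,-8.2,0,8.54],[12,-7,-8.2,0,8.54],[16,-6,-8.2,0,8.54],[20,-6,-8.2,0,8.54],[24,-6,-8.2,0,8.54],[28,-6,-8.2,0,8.54]]
  ]
}}

```text
time_s: 10.4
tool_pos: [0.4511, -0.0481, 0.2592]
tool_rot: [0.678, 0.735, 0.0, 0.0]
ft_force: [1.3, 0.0, 0.7]
opening: 0.995
```

{"fn": "apply_moves", "kwargs": {
  "rows": [
    [[4,-0.5,0,0,8.54],[8,-1.5,0,0,8.54],[12,-2,0,-2,8.54],[13,-2.2,0,-3.7,8.54],[13,-2.2,0,-3.7,8.54],[13,-2.2,0,-3.7,8.54],[13,-2.2,0,-3.7,8.54]]
  ]
}}

```text
time_s: 10.98
tool_pos: [0.4196, 0.0775, 0.259]
tool_rot: [0.654, 0.756, 0.0, 0.0]
ft_force: [-0.7, -0.0, -0.8]
opening: 1.001
```

```bash
cat >> h.py <<'E'
def lid(c):
    """yellow lid centre: widest row (u) and ellipse bounds via rim colours"""
    m=mask(c,(8,60,40),(38,255,255)); m=cv2.morphologyEx(m,cv2.MORPH_OPEN,np.ones((3,3)))
    for k in cv2.findContours(m,cv2.RETR_EXTERNAL,cv2.CHAIN_APPROX_NONE)[0]:
        if cv2.contourArea(k)<2000: continue
        x,y,w,h=cv2.boundingRect(k); v=y+h-w*.48
        print("box",x,y,w,h,"lid ~",ray(c,x+w/2,v,.023).round(4),"L",ray(c,x,v,.023).round(4),"R",ray(c,x+w,v,.023).round(4))
E
python3 - <<'E'
from h import *
plan((.419,.075,.17),8.3)
c=optics.camera("wrist"); cv2.imwrite("pics/w10.png",c["img"]); lid(c)
E
```

```text
at [0.4196 0.0775 0.259 ] yang 8.2 F [-0.69 -0.04 -0.77] t 10.98 q [ 0.11  0.42  2.23 -0.    0.5  -0.03]
shift cm [-0.23 -0.1   8.9 ] turn -0.1
box 223 174 337 223 lid ~ [0.4975 0.0822 0.023 ] L [0.3892 0.0665 0.023 ] R [0.606  0.0979 0.023 ]
box 453 0 107 221 lid ~ [0.5563 0.1344 0.023 ] L [0.5239 0.1297 0.023 ] R [0.5887 0.1391 0.023 ]
box 429 0 50 225 lid ~ [0.5306 0.1105 0.023 ] L [0.5151 0.1082 0.023 ] R [0.5462 0.1127 0.023 ]
box 237 0 119 86 lid ~ [0.4165 0.1921 0.023 ] L [0.3847 0.1875 0.023 ] R [0.4484 0.1968 0.023 ]
```

View pics/w10.png

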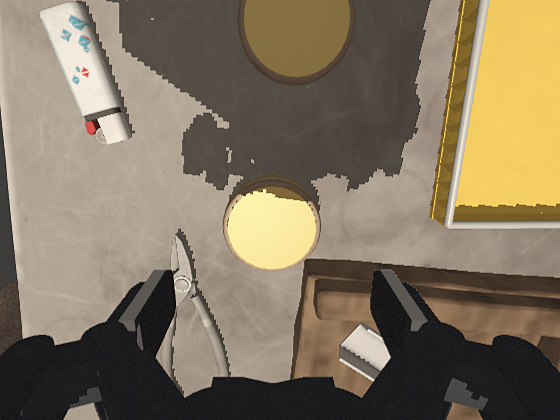

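Run:
```python
from h import *
c=optics.camera("wrist")
for u,v,z in((271,225,.023),(223,225,.023),(320,225,.023),(271,270,.023),(178,235,.005),(186,270,.01),(305,262,.05)): print(u,v,ray(c,u,v,z).round(4))
```

```text
271 225 [0.419  0.0777 0.023 ]
223 225 [0.3885 0.0733 0.023 ]
320 225 [0.4502 0.0822 0.023 ]
271 270 [0.4236 0.0457 0.023 ]
178 235 [0.356  0.0541 0.005 ]
186 270 [0.3644 0.0301 0.01  ]
305 262 [0.4404 0.0681 0.05  ]
```

{"fn": "apply_moves", "kwargs": {
  "rows": [
    [[0.1,-0.05,3,0,7.8],[0.1,-0.05,6,0,7.8],[0.1,-0.05,8,0,7.8],[0.1,-0.05,8.9,0,7.8],[0.1,-0.05,8.9,0,6.5],[0.1,-0.05,8.9,0,5],[0.1,-0.05,8.9,0,5],[0.1,-0.05,8.9,0,5],[0.1,-0.05,8.9,0,5]]
  ]
}}

```text
time_s: 11.83
tool_pos: [0.419, 0.0789, 0.1707]
tool_rot: [0.654, 0.756, 0.001, 0.001]
ft_force: [0.4, 1.0, -3.2]
opening: 0.695
```

{"fn": "apply_moves", "kwargs": {
  "rows": [
    [[0,0,-1,0,5],[0,0,-3,0,5],[0,0,-6,0,5],[0,0,-9,0,5],[0,0,-9,0,5],[0,0,-9,0,5],[0,0,-9,0,5]]
  ]
}}

```text
time_s: 12.42
tool_pos: [0.4184, 0.079, 0.26]
tool_rot: [0.654, 0.756, 0.0, 0.0]
ft_force: [-1.2, 0.1, -3.1]
opening: 0.694
```

Run:
```python
from h import *
f=[]
for _ in range(3):
    c=optics.camera("wrist"); f.append(bot.get_obs()["ft_force"])
print(np.round(f,2)); cv2.imwrite("pics/w11.png",c["img"])
plan((.5894,.1434,.21),8.3);plan((.5786,.2166,.21),8.3);plan((.527,-.25,.21),4.5)
```

```text
[[-0.53 -0.15 -3.66]
 [-0.54  0.83 -4.24]
 [ 0.5   1.23 -3.41]]
at [0.4181 0.0789 0.259 ] yang 8.3 F [ 0.5   1.23 -3.41] t 12.57 q [ 0.12  0.42  2.23 -0.    0.5  -0.03]
shift cm [ 3.9  17.89  4.87] turn 0.0
at [0.4181 0.0789 0.259 ] yang 8.3 F [ 0.5   1.23 -3.41] t 12.57 q [ 0.12  0.42  2.23 -0.    0.5  -0.03]
shift cm [11.3  17.88  4.87] turn 0.0
at [0.4181 0.0789 0.259 ] yang 8.3 F [ 0.5   1.23 -3.41] t 12.57 q [ 0.12  0.42  2.23 -0.    0.5  -0.03]
shift cm [-34.12   6.04   4.89] turn 3.8
```

View pics/w11.png

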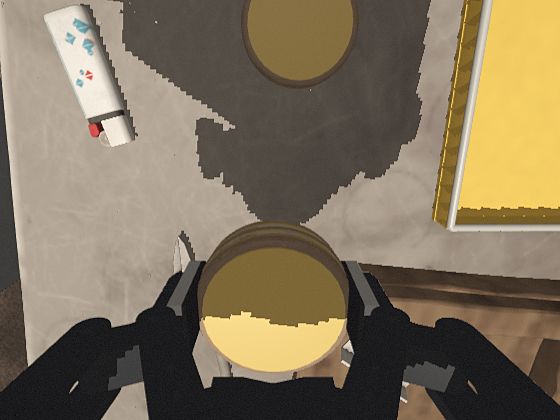

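Also about 3.8 N, so it's full and goes in the other green slot.

{"fn": "apply_moves", "kwargs": {
  "rows": [
    [[-4,0,0,0.5,5],[-8,0,0,1,5],[-12,0,0,2,5],[-16,0.5,0,3,5],[-20,1,0,3.8,5],[-24,2,0,3.8,5],[-27.5,3.5,0,3.8,5],[-30,5,1,3.8,5],[-32.5,6,2,3.8,5],[-34,6.1,2.5,3.8,5]]
  ]
}}

```text
time_s: 13.4
tool_pos: [0.5293, -0.2511, 0.2328]
tool_rot: [0.679, 0.734, -0.0, -0.0]
ft_force: [-0.1, 0.4, -4.2]
opening: 0.695
```

{"fn": "apply_moves", "kwargs": {
  "rows": [
    [[0,0,0,0,5],[0,0,0,0,5]]
  ]
}}

```text
time_s: 13.57
tool_pos: [0.5271, -0.2488, 0.2333]
tool_rot: [0.679, 0.734, -0.0, -0.002]
ft_force: [-1.1, 1.4, -3.1]
opening: 0.697
```

Run:
```python
from h import *
plan((.527,-.2485,.1765),4.5)
c=optics.camera("wrist"); cv2.imwrite("pics/w12.png",c["img"])
```

```text
at [ 0.5271 -0.2488  0.2333] yang 4.4 F [-1.08  1.38 -3.15] t 13.57 q [-0.49  0.61  1.89  0.    0.65 -0.57]
shift cm [0.02 0.01 5.68] turn -0.1
```

View pics/w12.png

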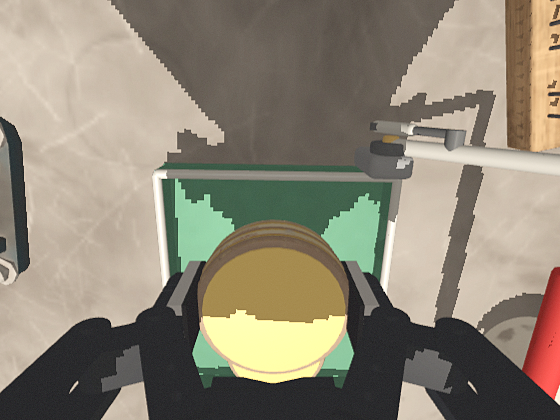

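{"fn": "apply_moves", "kwargs": {
  "rows": [
    [[0.3,0,2.5,0,5],[0.3,0,4.5,0,5],[0.3,0,5.2,0,5],[0.3,0,5.6,0,5],[0.3,0,5.8,0,5],[0.3,0,5.8,0,5],[0.3,0,5.8,0,6.6],[0.3,0,5.8,0,7.4],[0.3,0,5.8,0,7.4],[0.3,0,5.8,0,7.4]]
  ]
}}

```text
time_s: 14.45
tool_pos: [0.5279, -0.2458, 0.1775]
tool_rot: [0.679, 0.734, 0.0, 0.001]
ft_force: [-1.0, -0.4, -0.6]
opening: 0.864
```

Run:
```python
from h import *
plan((.45,-.2,.26),8.3);plan((.418,.195,.26),8.3)
c=optics.camera("wrist"); cv2.imwrite("pics/w13.png",c["img"])
```

```text
at [ 0.5279 -0.2458  0.1775] yang 4.5 F [-0.98 -0.41 -0.6 ] t 14.45 q [-0.49  0.7   1.91 -0.    0.53 -0.57]
shift cm [ 5.17 -7.4  -8.26] turn -3.8
at [ 0.5279 -0.2458  0.1775] yang 4.5 F [-0.98 -0.41 -0.6 ] t 14.45 q [-0.49  0.7   1.91 -0.    0.53 -0.57]
shift cm [44.8  -7.5  -8.28] turn -3.8
```

View pics/w13.png

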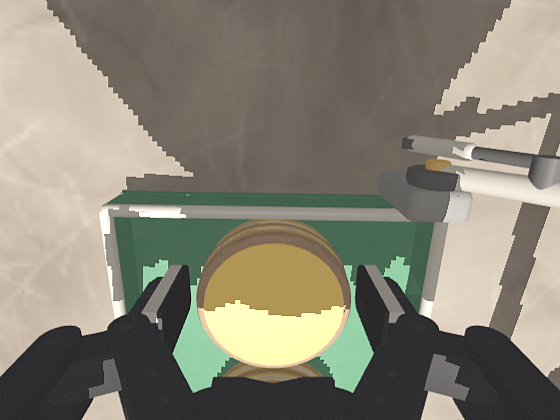

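Both full tins stand clear of each other in the green tray. Now tin A.

{"fn": "apply_moves", "kwargs": {
  "rows": [
    [[0,0,-2,0,7.4],[0,0,-4.5,0,8],[1,-3,-6,0,8.54],[4,-6,-8,0,8.54],[8,-7,-8.2,0,8.54],[12,-7,-8.2,0,8.54],[16,-6,-8.2,0,8.54],[20,-6,-8.2,0,8.54],[24,-6,-8.2,0,8.54],[28,-6,-8.2,-3.8,8.54]]
  ]
}}

```text
time_s: 15.33
tool_pos: [0.4455, 0.0305, 0.2592]
tool_rot: [0.655, 0.756, 0.0, 0.0]
ft_force: [1.5, 0.2, 0.3]
opening: 0.997
```

{"fn": "apply_moves", "kwargs": {
  "rows": [
    [[4,-0.5,0,0,8.54],[8,-1,0,0,8.54],[12,-2,0,0,8.54],[15,-3,0,0,8.54],[16.5,-3,0,0,8.54],[16.5,-3,0,0,8.54],[16.5,-3,0,0,8.54]]
  ]
}}

```text
time_s: 15.92
tool_pos: [0.3923, 0.1885, 0.2591]
tool_rot: [0.653, 0.757, 0.0, 0.0]
ft_force: [0.0, -0.5, -0.0]
opening: 0.998
```

Run:
```python
from h import *
plan((.415,.198,.17),8.3)
c=optics.camera("wrist"); cv2.imwrite("pics/w14.png",c["img"])
```

```text
at [0.3923 0.1885 0.2591] yang 8.4 F [ 0.01 -0.45 -0.01] t 15.92 q [ 0.38  0.42  2.21 -0.    0.51  0.23]
shift cm [0.61 2.38 8.91] turn 0.1
```

View pics/w14.png

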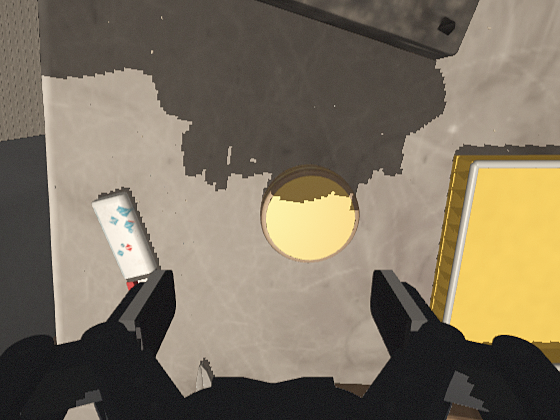

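Run:
```python
from h import *
c=optics.camera("wrist")
for u,v,z in((310,216,.023),(261,216,.023),(359,216,.023),(310,261,.023),(150,270,.01)): print(u,v,ray(c,u,v,z).round(4))
plan((*ray(c,310,216,.023)[:2],.17))
```

```text
310 216 [0.4156 0.198  0.023 ]
261 216 [0.3847 0.1935 0.023 ]
359 216 [0.4465 0.2026 0.023 ]
310 261 [0.4213 0.1668 0.023 ]
150 270 [0.3119 0.1368 0.01  ]
at [0.3926 0.1873 0.259 ] yang 8.3 F [ 0.5  -0.62  0.29] t 16.02 q [ 0.38  0.42  2.21 -0.    0.51  0.23]
shift cm [0.73 2.42 8.9 ] turn None
```

{"fn": "apply_moves", "kwargs": {
  "rows": [
    [[0.8,2.4,0,0,8.54],[0.8,2.4,3,0,8.54],[0.8,2.4,6,0,8.54],[0.8,2.4,8,0,8.54],[0.8,2.4,8.9,0,8.3],[0.8,2.4,8.9,0,6],[0.8,2.4,8.9,0,5],[0.8,2.4,8.9,0,5],[0.8,2.4,8.9,0,5],[0.8,2.4,8.9,0,5]]
  ]
}}

```text
time_s: 16.85
tool_pos: [0.4156, 0.1991, 0.171]
tool_rot: [0.654, 0.756, 0.001, 0.0]
ft_force: [-0.1, 0.2, -2.0]
opening: 0.698
```

{"fn": "apply_moves", "kwargs": {
  "rows": [
    [[0,0,-1,0,5],[0,0,-3,0,5],[0,0,-6,0,5],[0,0,-9,0,5],[0,0,-9,0,5],[0,0,-9,0,5],[0,0,-9,0,5]]
  ]
}}

```text
time_s: 17.43
tool_pos: [0.4149, 0.1991, 0.2606]
tool_rot: [0.654, 0.756, 0.001, 0.0]
ft_force: [0.5, -0.1, -1.3]
opening: 0.7
```

Run:
```python
from h import *
f=[]
for _ in range(3):
    c=optics.camera("wrist"); f.append(bot.get_obs()["ft_force"])
print(np.round(f,2)); cv2.imwrite("pics/w15.png",c["img"])
plan((.5786,.2166,.21),8.3);plan((.584,.180,.21),8.3)
```

```text
[[-0.59 -0.78  0.69]
 [-0.51 -0.33 -0.51]
 [ 0.01  0.74 -0.18]]
at [0.4147 0.1989 0.2593] yang 8.3 F [ 0.01  0.74 -0.18] t 17.58 q [ 0.38  0.45  2.15 -0.    0.54  0.24]
shift cm [-0.62 16.49  4.9 ] turn -0.0
at [0.4147 0.1989 0.2593] yang 8.3 F [ 0.01  0.74 -0.18] t 17.58 q [ 0.38  0.45  2.15 -0.    0.54  0.24]
shift cm [-4.32 16.49  4.91] turn -0.0
```

View pics/w15.png

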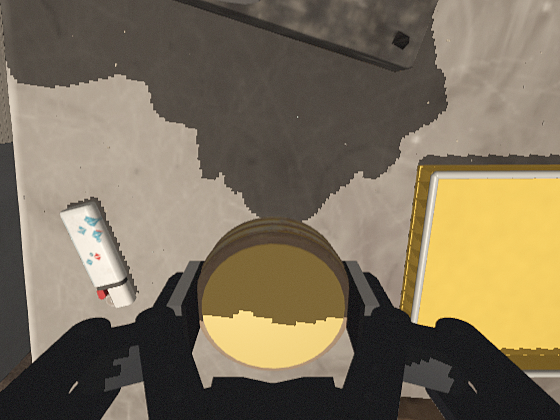

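Tin A is gripped and lifted, with Fz about 0, so it's empty and goes in the yellow tray. I'll set it slightly off-centre to keep clear of the red box.

Run:
```python
from h import *
plan((.573,.199,.235),8.3);plan((.573,.199,.1765),8.3)
```

```text
at [0.4147 0.1989 0.2593] yang 8.3 F [ 0.01  0.74 -0.18] t 17.58 q [ 0.38  0.45  2.15 -0.    0.54  0.24]
shift cm [-2.28 15.67  2.41] turn -0.0
at [0.4147 0.1989 0.2593] yang 8.3 F [ 0.01  0.74 -0.18] t 17.58 q [ 0.38  0.45  2.15 -0.    0.54  0.24]
shift cm [-2.28 15.68  8.26] turn -0.0
```

{"fn": "apply_moves", "kwargs": {
  "rows": [
    [[-0.5,3.5,0,0,5],[-1,7,0,0,5],[-1.5,10.5,0.5,0,5],[-2,13.5,1.5,0,5],[-2.3,15.3,2.4,0,5],[-2.3,15.7,2.4,0,5],[-2.3,15.7,2.4,0,5],[-2.3,15.7,2.4,0,5]]
  ]
}}

```text
time_s: 18.25
tool_pos: [0.5727, 0.1989, 0.235]
tool_rot: [0.654, 0.756, -0.001, -0.001]
ft_force: [-0.2, 0.1, -0.1]
opening: 0.7
```

Run:
```python
from h import *
plan((.573,.199,.1765),8.3)
c=optics.camera("wrist"); cv2.imwrite("pics/w16.png",c["img"])
```

```text
at [0.5727 0.1989 0.235 ] yang 8.3 F [-0.2   0.06 -0.08] t 18.25 q [0.28 0.63 1.83 0.   0.68 0.14]
shift cm [0.01 0.05 5.85] turn -0.0
```

View pics/w16.png

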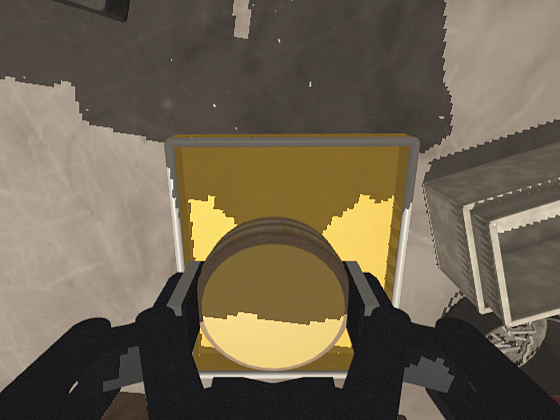

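{"fn": "apply_moves", "kwargs": {
  "rows": [
    [[0,0.3,2.5,0,5],[0,0.3,4.5,0,5],[0,0.3,5.3,0,5],[0,0.3,5.7,0,5],[0,0.3,5.8,0,5],[0,0.3,5.8,0,5],[0,0.3,5.8,0,6.6],[0,0.3,5.8,0,7.3],[0,0.3,5.8,0,7.3],[0,0.3,5.8,0,7.3]]
  ]
}}

```text
time_s: 19.13
tool_pos: [0.5768, 0.1995, 0.1784]
tool_rot: [0.654, 0.756, 0.0, 0.0]
ft_force: [-0.2, 0.2, -0.4]
opening: 0.854
```

Run:
```python
from h import *
plan((.573,.199,.1765),8.3)
c=optics.camera("wrist"); cv2.imwrite("pics/w17.png",c["img"])
```

```text
at [0.5768 0.1995 0.1784] yang 8.3 F [-0.22  0.18 -0.36] t 19.13 q [ 0.28  0.72  1.84 -0.    0.58  0.14]
shift cm [ 0.01 -0.39  0.19] turn -0.0
```

View pics/w17.png

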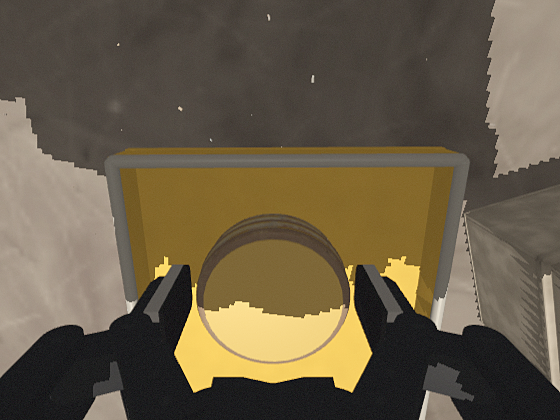

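{"fn": "apply_moves", "kwargs": {
  "rows": [
    [[0,0,-2,0,7.3],[0,0,-5,0,7.3],[0,-2,-8,0,7.3],[0,-5,-11,0,7.3],[0,-8,-14,0,7.3],[0,-10,-17,0,7.3],[0,-10,-20,0,7.3],[0,-10,-20,0,7.3],[0,-10,-20,0,7.3]]
  ]
}}

```text
time_s: 19.93
tool_pos: [0.4781, 0.1852, 0.3799]
tool_rot: [0.654, 0.756, 0.002, 0.001]
ft_force: [0.2, 0.4, -0.4]
opening: 0.855
```

Run:
```python
from h import *
plan((.45,-.05,.4))
c=optics.camera("top"); cv2.imwrite("pics/t9.png",c["img"])
c=optics.camera("scene"); cv2.imwrite("pics/s9.png",c["img"])
```

```text
at [0.4781 0.1852 0.3799] yang 8.3 F [ 0.21  0.37 -0.43] t 19.93 q [ 0.31  0.32  1.94 -0.    0.88  0.17]
shift cm [-22.86  -6.17  -2.05] turn None
```

View pics/t9.png

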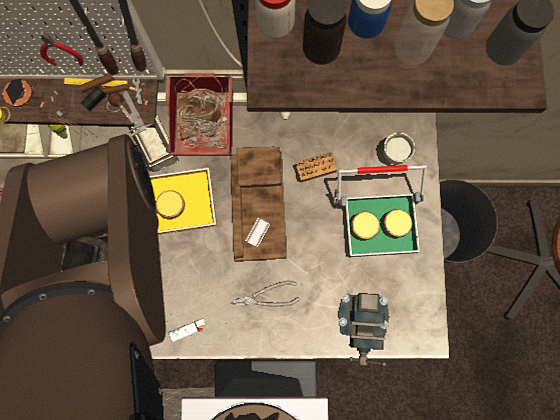

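View pics/s9.png

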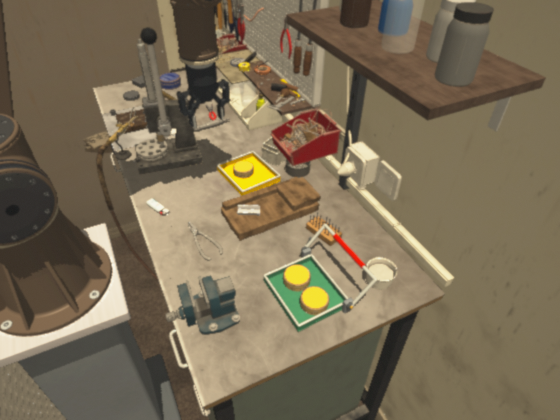

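Run:
```python
from h import *
c=optics.camera("top"); P=pts(c)
def loc(p,o,yaw):
    a=np.radians(yaw); d=p[:2]-np.array(o); return np.round([d[0]*np.cos(a)+d[1]*np.sin(a),-d[0]*np.sin(a)+d[1]*np.cos(a)],4)
for u,v,o,yw in((365,226,(.530,-.287),4.5),(397,223,(.530,-.287),4.5),(170,204,(.584,.18),8.3)):
    p=P[v-6:v+7,u-6:u+7].reshape(-1,3); A=np.c_[p[:,:2],np.ones(len(p))]; s=np.linalg.lstsq(A,p[:,2],rcond=None)[0]
    print("tin tray xy",loc(ray(c,u,v,.027),o,yw),"lid z",np.median(p[:,2]).round(4),"slope",s[:2].round(3))
m=mask(c,(0,170,120),(6,255,255)); m[:, :300]=0; m[:140]=0
k=P[(m>0)&(P[...,2]<.2)]; q=np.median(k,0); print("bar",q,loc(q,(.53,-.287),4.5))
b=loc(q,(.53,-.287),4.5)[0]-.0565; h=q[2]-.0065-.03
print("guard",np.radians(130)-np.arctan2(h,b))
print(bot.get_obs()["ft_force"])
```

```text
tin tray xy [-0.0022  0.0389] lid z 0.029 slope [-2.733  2.66 ]
tin tray xy [-0.0009 -0.0346] lid z 0.0292 slope [-0.031  0.047]
tin tray xy [-0.007   0.0167] lid z 0.029 slope [-2.091 -2.283]
bar [ 0.64120494 -0.27901081  0.09313694] [ 0.1115 -0.0008]
guard 1.4688678875748842
[ 0.23936064 -0.72819896 -0.17164896]
```

Run:
```python
from h import *
from workcell import ticket
c=optics.camera("top"); P=pts(c)
for u,v in((365,226),(397,223),(170,204)):
    p=P[v-8:v+9,u-8:u+9].reshape(-1,3); p=p[abs(p[:,2]-.029)<.02]
    A=np.c_[p[:,:2]-p[:,:2].mean(0),np.ones(len(p))]; print(np.linalg.lstsq(A,p[:,2],rcond=None)[0].round(3),p[:,2].std())
print(ticket.close_job())
```

```text
[-0.008 -0.005  0.029] 0.0024932180737784362
[0.014 0.006 0.029] 0.0025010078008288823
[ 0.007 -0.023  0.029] 0.0024303608327394667
the job is handed in; nothing more can be done
None
```

The three tins are sorted, the green tray's guard is open, and the job was handed in at about 20 s of the 72 s allowed. I got no verdict back.

- **Weighing:** two tins pulled about 3.7 N when lifted, so they are full and went in the green tray. The third pulled almost nothing, so it is empty and went in the yellow tray.
- **Guard:** I pushed it back with the open gripper. The last camera check puts it at about 1.47 rad, against the 1.38 needed.
- **Tin positions:** measured in tray x/y, the green-tray tins are at (−2, +39) and (−1, −35) mm. The yellow-tray tin is at (−7, +17) mm, placed a little off-centre on purpose to keep the gripper away from the red box.
- **Standing flat:** all three lids are at a height of 29 mm, which fits tins resting on the tray floor, and tilt no more than about 0.025 rad. My first tilt fit gave nonsense because of missing depth pixels, but it was fine once I filtered those out.
- **Weight reading:** the empty tin's pull was lost in the sensor noise (about ±0.6 N). It is clearly not full, but I can't give its exact weight.
- **Clearance:** the robot ended clear of everything, with no contact force above noise. The bur stand, snips and pot look unmoved in the last pictures; I didn't measure them.

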